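# Put the full cheese mould under the screw press and set the first pressing

## Task

Stand the full cheese mould (the one with its wooden follower in it) upright in the drip tray of the cheese press, squarely and centred under the foot, with its long sides pointing from front to back. Then wind the foot down with the knob until it just touches the follower and add a quarter of a turn, not more; leave everything else on the worktop where it stands.

Things in the scene. Friction and masses are not known exactly. Their poses are not given: they have to be found in the camera images.
- press: fixed cheese press: beech base 170 (its x) x 226 (y) mm, top 24 mm up; 12 mm steel posts at y = +-92 mm; beech beam 34 (x) x 226 (y) mm on them, 176 to 204 mm up, nuts to 219 mm. Origin: under the base's centre, on the worktop; x from its open front (robot's right; tray spout) to its back, z up. A hand straight above the mould does not fit under the beam: load from the front, hand leaning back
- seat (a point): centre of the floor of the press's steel drip tray, 26 mm above the worktop, straight under the screw; axes as the press. The tray is 106 (x) x 84 (y) mm inside its rim, which stands 4 mm over the floor: the mould must be lifted over it
- knob_grip (a point): middle of the knob's grip, on the screw axis: an upright wooden bar 58 mm long (its x), 15 mm thick (y), 28 mm high (this point is 16 mm above its underside, 12 mm under its top; about 270 mm above the worktop when wound up). Turns and sinks with the knob
- knob (a joint): turn of the knob (rad), 0 with the bar along the press's x, growing clockwise seen from above; clockwise lowers the screw by 24 mm a turn (steep thread), 8.4 rad at most. 0.15 N m of friction: it stays where it is left; the spring adds up to 0.15 N m after touching
- foot_face (a point): middle of the flat underside of the foot, a steel disc of 36 mm diameter that does not turn; 108 mm above the tray floor with the knob at 0. Above it on the screw axis its 18 mm stem and the 29 mm wide spring cup, up to the beam
- foot (a joint): how far the foot is pushed up into its spring cup (m): 0 until it touches something, then 6 mm for a quarter turn of the knob (24 mm a turn), at most 9.5 mm; spring of 4 N/mm, 4 N preload. The bare stem between disc and cup, 10 mm long when free, shortens by as much
- mould: the full mould, loose, about 0.4 kg: white plastic box 84 (its x) x 62 (its y) x 80 mm (z) with rows of drain holes, and in its mouth the wooden follower. Origin: centre of its underside; z up. It can be gripped only across its 62 mm, between the long sides
- follower_top (a point): middle of the top of the follower's round boss (32 mm across, where the foot presses), on the mould's axis, 86 to 93 mm above the mould's underside depending on how full it is; the follower does not yield under the press
- empty_mould: a second mould of the same size without follower, loose, a bystander; origin centre of its underside, axes as the full one's
- jar: dark blue clip-top jar, 91 x 85 x 161 mm, loose, a bystander close to one end of the mould; origin centre of its underside
- canister: green tea canister with wooden lid, 102 mm across, 140 mm high, loose, a bystander close to the other end of the mould; origin centre of its underside
- mug: white mug with grey-green dots, 78 mm across (114 mm with its handle), 93 mm high, loose, a bystander; origin centre of its underside
- lemon: lemon, 78 x 55 x 56 mm, loose, a bystander lying on the worktop; origin at its underside

How it is judged (in metres and radians):
On the way, in this order (a step that is already met when the one before it is completed fails the run):
1. the full mould stands let go in the drip tray under the foot, the foot not yet touching it (horizontal distance between mould and seat below 0.014 m and z of mould in the frame of seat below 0.003 m and angle between mould's own z axis and vertical below 0.05 rad and contact force between mould and the fingers below 0.1 N and value of joint foot below 0.0003 m), for 0.2 s.
2. the foot touches the follower (value of joint foot above 0.0005 m), for 0.05 s.
At the end, for the whole second after the job is handed in: The full mould stands upright on the tray floor, within 14 mm of the tray's centre and 0.2 rad of square with the press; the foot bears on its follower, pushed in by 3.6 to 8.3 mm (0.15 to 0.35 of a turn after touching); knob and mould are at rest (value of joint foot between 0.0036 and 0.0083 m and horizontal distance between mould and seat below 0.014 m and z of mould in the frame of seat below 0.003 m and angle between mould's own z axis and vertical below 0.05 rad and angle between the x axis of mould and the x axis of press, either way round below 0.2 rad and velocity of joint knob between -0.05 and 0.05 rad/s and linear speed of mould below 0.01 m/s).
It fails at once if the knob was wound more than 0.38 of a turn past touching (value of joint foot above 0.0091 m).
It fails at once if a bystander was moved by more than 30 mm or knocked over (distance of any of jar, canister, mug, empty_mould, lemon from where it was at the start of the episode above 0.03 m or angle between any of jar, canister, mug's own z axis and vertical above 0.35 rad).
It fails at once if the mould was tipped over (angle between mould's own z axis and vertical above 0.6 rad).
It also fails if it takes over 72 s, if anything falls off the work surface, if the arm or the gripper's body presses on something with over 40 N, if the wrist force passes 120 N, or if a joint passes its speed limit or range.

## Robot

A 6-joint arm with a two-finger parallel gripper is mounted at the origin on a cart in front of the work surface, level with it; the furniture and walls round the work are solid. World frame = base frame: x ahead of the robot, y to its left, z up, the work surface at z = 0. Lengths are in mm, angles in rad, forces in N, time in s.
With the tool pointing down it reaches from about 350 to 975 mm from the base axis. Payload 7.1 kg.
Tool frame: the origin (TCP) lies midway between the tips of the shut fingers; the grasp point (between the pads) lies 19 mm behind it; z points along the fingers, y is the line along which they close (so a half turn about z gives the same grasp; the last joint's range is limited). The gripper opens to 88 mm and grips with 3 to 60 N. Pads are 20 mm wide; open, the fingers measure 115 mm over their backs; the gripper's body (75 mm by 178 mm) begins 61 mm behind the grasp point.
Start: joints at [1.096, 0.423, 1.63, -0, 1.089, -0.019], TCP at [275.08, 561.191, 222.675] pointing down, gripper open.
Joint ranges: [-3, 3], [-0.9, 2.11], [0.09, 2.58], [-1.31, 4.45], [0.11, 2.69], [-2.54, 2.54]. Speed limits (rad/s): [2.39, 2.39, 3.01, 3.14, 3.14, 3.14].

## Interface

Orientations are given as a rotation vector (axis times angle).
In Python, from workcell import status, eyes, ticket gives the robot as it stands.
- The arm moves only by the shell command python3 -m jog 'ROWS' [OPENING]. ROWS is a JSON list of rows, 1 to 5 of them, each of 6 numbers: dx, dy, dz in mm, then a rotation vector rx, ry, rz in rad; each row shifts and turns the commanded pose from where the row before left it, along the tool's axes as they then stand; what a row does not reach is not made up. A row lasts 1/12 s, in which the tool goes at most 41.7 mm and 0.125 rad, less where a joint would pass 70% of its speed; a pose out of reach is approached as far as the arm can. OPENING is the finger opening in mm, set as the command begins (- or left out keeps the last). The fingers move at their own pace and stop on an object; the grip force is fixed at half the most. Time passes only in rows, so rows that do not move let the fingers close. It prints the time, the measured TCP pose, the force, the opening and the grip force at its end.
- status.get_obs(): the state, without advancing time (a new reading comes with each control period).
- eyes.get_image(name): name is "scene" or "top" or "wrist"; returns a dict with "img" (400x640x3 uint8, red, green, blue), "range_z" (400x640 float32, mm along the optical axis (not along the pixel's ray), 0 where there is no reading), "fx", "fy", "cx", "cy" (pixels), "k1" (the pictures are not rectified: a ray, as slopes to the right and down, at radius r is drawn at 1 + k1 r^2 times it, then the intrinsics apply), "R" (3x3) and "t" (3): a world point X has camera coordinates R X + t. Camera axes: x right, y down, z forward; pixel columns grow to the right and rows downward; lengths in mm; the calibration is good to about 2 mm. A picture is of the moment at which its call begins.
- ticket.close_job(): hands the job in; it is judged then, once.
The state is a dict: "t": time; "qpos": joint angles; "qvel": joint speeds; "joint_torque": joint torques, N m; "ee_pos": TCP position; "orientation": TCP orientation; "ft_force": force on the tool from outside, world axes, zero at the start; "moment": the same for the moment, N m; "width": finger opening in mm; "grasp_force": force on a finger pad.
Only numpy, scipy, OpenCV 4.12 (cv2) and the standard library are available. Lean on these libraries where they do the work, as an engineer would, in place of code of your own. Each camera call takes 0.05 s, during which the arm holds its last target. There are 200 camera calls.

## Working session

There is one attempt and no reset: what is moved stays moved. The work goes in short steps, Python scripts to look and compute and a shell command to move; the robot and the scene stay as the last step left them, time stands still between calls to the robot, and variables do not carry over. Pictures are saved under pics/ and viewed, at most 10 in all, crops included, and the job is handed in when it is done.

```bash
ls; mkdir -p pics
cat > h.py <<'E'
import numpy as np, cv2
from workcell import status, eyes, ticket
from scipy.spatial.transform import Rotation as Ro
def pts(d):
    h,w=d["range_z"].shape
    u,v=np.meshgrid(np.arange(w),np.arange(h))
    K=np.array([[d["fx"],0,d["cx"]],[0,d["fy"],d["cy"]],[0,0,1.]])
    p=cv2.undistortPoints(np.stack([u,v],-1).reshape(-1,1,2).astype(float),K,np.array([d["k1"],0,0,0.])).reshape(h,w,2)
    z=d["range_z"][...,None]
    c=np.concatenate([p*z,z],-1)
    return (c-d["t"])@d["R"], p
def save(d,n): cv2.imwrite("pics/"+n,d["img"][...,::-1])
def project(d,X):
    c=np.asarray(X)@np.array(d["R"]).T+d["t"]; s=c[...,:2]/c[...,2:]
    s=s*(1+d["k1"]*(s**2).sum(-1,keepdims=True)); return s*[d["fx"],d["fy"]]+[d["cx"],d["cy"]]
E
python3 - <<'E'
from h import *
a=eyes.get_image("scene");b=eyes.get_image("top");
import pickle; pickle.dump((a,b),open("s.pkl","wb"))
save(a,"scene0.png");save(b,"top0.png")
for d in(a,b): print(-np.array(d["R"]).T@d["t"],d["R"],d["fx"],d["k1"])
o=status.get_obs();print(o)
E
```

```text
pics
[-134.5848912  -702.43433061  607.66462669] [[ 0.70535637 -0.7083638  -0.02632721]
 [-0.31439644 -0.27934217 -0.90726117]
 [ 0.63531667  0.64821963 -0.41974283]] 369.52851631524413 -0.07488884816711237
[ 350.5275544   -78.91631221 1343.30133444] [[-0.01781126 -0.99968742 -0.0175451 ]
 [-0.99460316  0.01950911 -0.10190163]
 [ 0.10221207  0.01563542 -0.99463975]] 365.5485638066723 0.025674240072957513
{'t': 0.1, 'qpos': array([ 1.09598788e+00,  4.23766809e-01,  1.63061003e+00, -2.86578082e-05,
        1.08858130e+00, -1.89723767e-02]), 'qvel': array([-0.00126553, -0.00187145, -0.00318119,  0.00052263, -0.00034177,
       -0.00122549]), 'joint_torque': array([ 4.50233219e-04, -5.45609021e+01, -2.74325699e+01,  6.45813136e-02,
        1.87549082e-02, -2.95893528e-05]), 'ee_pos': array([274.87353248, 560.75488886, 221.97932616]), 'orientation': array([-7.09752169e-01, -3.06005063e+00,  2.08939898e-03]), 'ft_force': array([1.0087922 , 0.58928309, 0.99394008]), 'moment': array([-0.06638627, -0.04577536, -0.02844437]), 'grasp_force': 0.0, 'width': 88.04111619436664}
```

View pics/scene0.png

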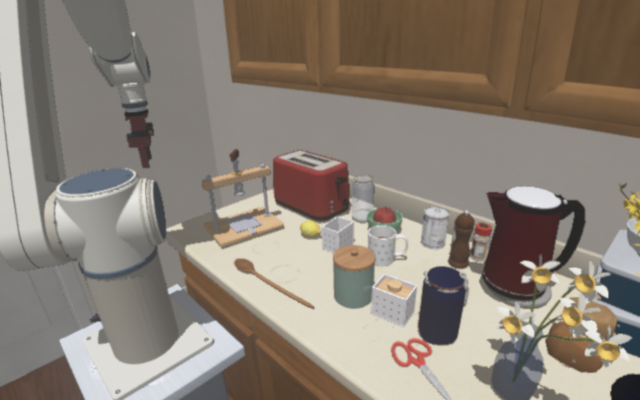

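View pics/top0.png

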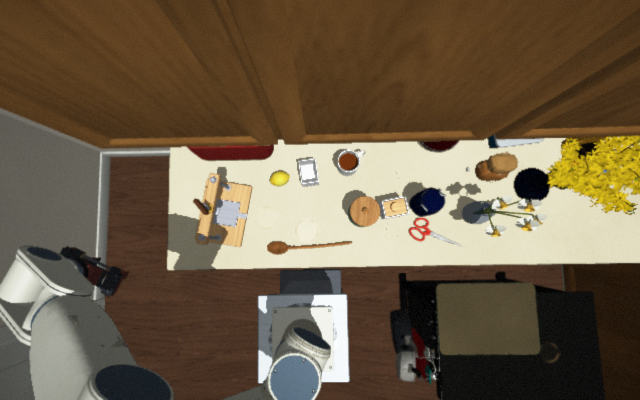

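The scene view shows the press at left (240,205), the full mould at (395,298) between the canister (353,275) and the jar (440,305), with the lemon, empty mould and mug behind. The top view shows the press at (225,212), the full mould at (396,207), the canister at (365,210) and the jar at (427,202), so the gaps beside the mould are tight.

Run:
```python
from h import *
import pickle
a,b=pickle.load(open("s.pkl","rb"))
P,_=pts(b); Q,_=pts(a)
def box(P,u0,u1,v0,v1,z0,z1,n):
    p=P[v0:v1,u0:u1].reshape(-1,3); m=(p[:,2]>z0)&(p[:,2]<z1); p=p[m]
    if len(p)<5: print(n,len(p));return
    r=cv2.minAreaRect(p[:,:2].astype(np.float32))
    print(n,len(p),"rect",np.round(r[0],1),np.round(r[1],1),round(r[2],1),"med",np.round(np.median(p,0),1),"min",np.round(p.min(0)),"max",np.round(p.max(0)))
box(P,380,410,193,222,70,110,"mould top"); box(P,385,406,195,217,84,110,"follower")
box(P,345,381,190,230,125,150,"canister top")
box(P,405,450,180,222,140,180,"jar top")
box(P,185,260,165,250,15,30,"press base");box(P,185,260,165,250,160,225,"beam");box(P,185,260,165,250,240,320,"knob")
box(P,290,325,150,190,60,100,"empty");box(P,265,292,165,190,30,70,"lemon");box(P,330,370,145,175,70,110,"mug")
box(P,230,400,190,260,-15,15,"table")
box(Q,370,420,275,325,70,110,"mould S");box(Q,200,285,140,245,15,30,"base S");box(Q,200,275,160,200,160,225,"beam S");box(Q,225,245,145,172,225,300,"knob S")
box(Q,330,380,245,310,125,150,"can S");box(Q,415,470,260,345,140,180,"jar S")
# gap overlay crop
c=np.hstack([cv2.resize(b["img"][150:265,170:290],None,fx=3.3,fy=4.5,interpolation=2)[:517,:396],cv2.resize(b["img"][170:240,335:455],None,fx=3.3,fy=4.5*115/70,interpolation=2)[:517,:396]])
cv2.imwrite("pics/c.png",c[...,::-1])
```

```text
mould top 355 rect [ 452.5 -328.9] [61.7 84.3] 10.2 med [ 452.9 -328.4   74.6] min [ 418. -374.   70.] max [ 487. -283.   94.]
follower 57 rect [ 442.7 -333.9] [49.6 26.2] 34.6 med [ 451.2 -328.2   86.3] min [ 427. -355.   84.] max [ 465. -314.   94.]
canister top 72 rect [ 439.8 -217.7] [84.3 75.1] 81.3 med [ 436.  -217.6  126.9] min [ 400. -260.  125.] max [ 474. -174.  141.]
jar top 453 rect [ 467.2 -437. ] [75.6 78. ] 81.4 med [ 466.3 -435.4  155. ] min [ 428. -477.  140.] max [ 504. -396.  164.]
press base 1907 rect [449.9 281. ] [171.1 225.6] 79.0 med [441.7 254.9  24.1] min [327. 180.  15.] max [573. 384.  30.]
beam 832 rect [450.  281.8] [ 36.4 224.7] 79.4 med [448.3 276.9 203. ] min [338. 245. 160.] max [562. 317. 222.]
knob 132 rect [450.1 279.5] [56.  18.2] 40.6 med [450.1 277.5 276.2] min [426. 260. 244.] max [472. 301. 283.]
empty 110 rect [584.9 -31.3] [84.8 61.8] 7.2 med [589.7 -31.1  77.3] min [540. -66.  60.] max [631.   4.  84.]
lemon 223 rect [569.   75.9] [60.7 58.9] 62.7 med [566.2  74.1  46.9] min [543.  40.  31.] max [595. 110.  60.]
mug 141 rect [ 625.6 -176.8
[... 233 characters left out ...]
449.7 -323.4] [ 65.2 105. ] 10.7 med [ 447.3 -335.9   74.3] min [ 416. -380.   70.] max [ 489. -268.   88.]
base S 1759 rect [711.2 692.2] [1194.5  339.4] 62.5 med [453.3 273.3  22.2] min [327. 176.  15.] max [ 908. 1270.   30.]
beam S 878 rect [501.  283.4] [328.7  97.7] 8.1 med [442.2 270.9 193.8] min [335. 241. 160.] max [657. 355. 225.]
knob S 131 rect [449.7 275.4] [57.2 18.7] 25.9 med [445.4 270.5 261. ] min [425. 257. 226.] max [474. 292. 280.]
can S 40 rect [ 436.  -225.8] [13.5 17.2] 76.6 med [ 435.4 -226.4  133.1] min [ 428. -233.  125.] max [ 445. -218.  137.]
jar S 854 rect [ 466.3 -441.2] [80.6 76.6] 84.6 med [ 455.7 -448.1  153.8] min [ 428. -483.  140.] max [ 502. -399.  159.]
```

View pics/c.png

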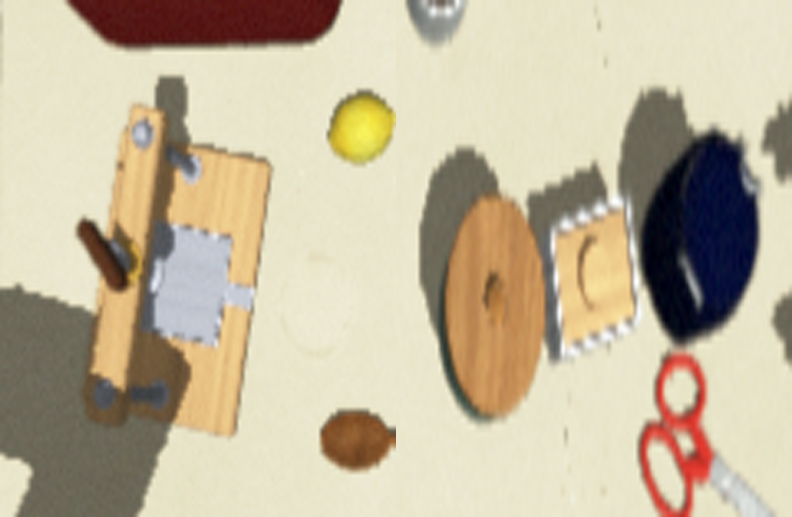

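Crop: the spout and open front face robot's right, the knob is at an angle, and the mould has about 20 mm of free space at each end. Press centre is about (450,281) with its x axis at 79.2°. The mould is at (452.5,-329), long axis 100.2°. I plan a vertical pick, setting it down in the open, a regrasp leaning back, then loading from the front.

```bash
cat >> h.py <<'E'
D=np.deg2rad
def Rt(ydir_deg,lean=0,leandir=None):
    """tool z down (leaned so z has a component along (perp) x), tool y along ydir"""
    y=np.array([np.cos(D(ydir_deg)),np.sin(D(ydir_deg)),0]); z=np.array([0,0,-1.]); x=np.cross(y,z)
    R=np.stack([x,y,z],1)
    return Ro.from_rotvec(y*D(lean))*Ro.from_matrix(R)
def cur():
    o=status.get_obs(); return o,np.array(o["ee_pos"]),Ro.from_rotvec(o["orientation"])
def go(p,R=None,grasp=False):
    o,c,r=cur()
    if R is None: R=r
    p=np.array(p,float)
    if grasp: p=p+R.apply([0,0,19.])
    d=p-c; rot=(r.inv()*R).as_rotvec()
    print("t",round(o["t"],1),"at",c.round(1),"f",np.round(o["ft_force"],1),"w",round(o["width"],1),"q",np.round(o["qpos"],2))
    print(" now-axes d",r.inv().apply(d).round(1),"len",np.linalg.norm(d).round(),"after-rot d",R.inv().apply(d).round(1),"rot",rot.round(4))
E
python3 - <<'E'
from h import *
import pickle
a,b=pickle.load(open("s.pkl","rb"))
for d in(a,b):
    P,_=pts(d);p=P.reshape(-1,3);m=(p[:,2]>420)&(p[:,0]>300)&(np.abs(p[:,1])<500);print(m.sum(), p[m].min(0) if m.any() else '')
o,c,r=cur();print(r.as_matrix().round(2))
go([c[0],c[1],330]); 
for y in(10.2,190.2): go([452.5,-329,330],Rt(y))
E
```

```text
30827 [ 300.46828287 -499.98085508  455.03083179]
85445 [ 300.07488051 -499.99215149  457.36397822]
[[-0.9   0.44 -0.  ]
 [ 0.44  0.9  -0.  ]
 [ 0.   -0.   -1.  ]]
t 0.1 at [274.9 560.8 222. ] f [1.  0.6 1. ] w 88.0 q [ 1.1   0.42  1.63 -0.    1.09 -0.02]
 now-axes d [ 0.00e+00 -1.00e-01 -1.08e+02] len 108.0 after-rot d [ 0.00e+00 -1.00e-01 -1.08e+02] rot [0. 0. 0.]
t 0.1 at [274.9 560.8 222. ] f [1.  0.6 1. ] w 88.0 q [ 1.1   0.42  1.63 -0.    1.09 -0.02]
 now-axes d [-551.2 -720.9 -107. ] len 914.0 after-rot d [-907.1   17.3 -108. ] rot [-1.300e-03  6.000e-04  9.369e-01]
t 0.1 at [274.9 560.8 222. ] f [1.  0.6 1. ] w 88.0 q [ 1.1   0.42  1.63 -0.    1.09 -0.02]
 now-axes d [-551.2 -720.9 -107. ] len 914.0 after-rot d [ 907.1  -17.3 -108. ] rot [-8.0000e-04 -1.5000e-03 -2.2046e+00]
```

```bash
python3 -m jog '[[0,0,-36,0,0,0],[0,0,-36,0,0,0],[0,0,-36,0,0,0],[0,0,0,0,0,0.117],[0,0,0,0,0,0.117]]' 88 
python3 -m jog '[[0,0,0,0,0,0.117],[0,0,0,0,0,0.117],[0,0,0,0,0,0.117],[0,0,0,0,0,0.117],[0,0,0,0,0,0.117]]' 
python3 -m jog '[[0,0,0,0,0,0.117],[-40,0.8,0,0,0,0],[-40,0.8,0,0,0,0],[-40,0.8,0,0,0,0],[-40,0.8,0,0,0,0]]' 
python3 -m jog '[[-40,0.8,0,0,0,0],[-40,0.8,0,0,0,0],[-40,0.8,0,0,0,0],[-40,0.8,0,0,0,0],[-40,0.8,0,0,0,0]]' 
python3 -m jog '[[-40,0.8,0,0,0,0],[-40,0.8,0,0,0,0],[-40,0.8,0,0,0,0],[-40,0.8,0,0,0,0],[-40,0.8,0,0,0,0]]' 
python3 -m jog '[[-40,0.8,0,0,0,0],[-40,0.8,0,0,0,0],[-40,0.8,0,0,0,0],[-40,0.8,0,0,0,0],[-40,0.8,0,0,0,0]]' 
python3 -m jog '[[-40,0.8,0,0,0,0],[-40,0.8,0,0,0,0],[0,0,0,0,0,0],[0,0,0,0,0,0]]'
python3 -c "
from h import *
go([452.5,-329,330],Rt(10.2))
d=eyes.get_image('wrist');save(d,'w1.png');print(-np.array(d['R']).T@d['t'],d['R'])"
```

```text
t: 0.52
ee_pos: [275.6, 562.2, 333.5]
orientation: [1.07, 2.953, 0.008]
ft_force: [-0.2, -1.1, -0.8]
width: 88.0
grasp_force: 0.0
t: 0.93
ee_pos: [274.9, 560.9, 330.2]
orientation: [1.877, 2.519, -0.002]
ft_force: [-0.9, -0.4, -0.7]
width: 87.7
grasp_force: 0.0
t: 1.35
ee_pos: [306.4, 402.5, 330.0]
orientation: [2.013, 2.412, -0.002]
ft_force: [0.2, -0.4, 0.4]
width: 87.9
grasp_force: 0.0
t: 1.77
ee_pos: [345.9, 206.4, 330.5]
orientation: [2.013, 2.412, -0.0]
ft_force: [0.7, 0.6, 0.1]
width: 87.9
grasp_force: 0.0
t: 2.18
ee_pos: [385.5, 10.2, 330.8]
orientation: [2.014, 2.411, 0.0]
ft_force: [1.8, 0.7, -0.1]
width: 87.5
grasp_force: 0.0
t: 2.6
ee_pos: [425.0, -186.1, 330.6]
orientation: [-2.015, -2.41, -0.0]
ft_force: [0.5, 0.5, -0.1]
width: 87.8
grasp_force: 0.0
t: 2.93
ee_pos: [440.8, -263.9, 329.9]
orientation: [-2.017, -2.407, 0.0]
ft_force: [0.2, 0.5, -0.2]
width: 87.7
grasp_force: 0.0
t 2.9 at [ 440.8 -263.9  329.9] f [ 0.2  0.5 -0.2] w 87.7 q [-0.56  0.14  1.76  0.    1.24 -0.74]
 now-axes d [-66.2   0.1  -0.2] len 66.0 after-rot d [-66.2  -0.   -0.1] rot [-0.0011 -0.0012 -0.0022]
[ 427.83643127 -183.75725035  491.60509175] [[ 0.98443724  0.17572342 -0.00214317]
 [ 0.16858031 -0.940835    0.29395608]
 [ 0.0496386  -0.28974261 -0.95581653]]
```

View pics/w1.png

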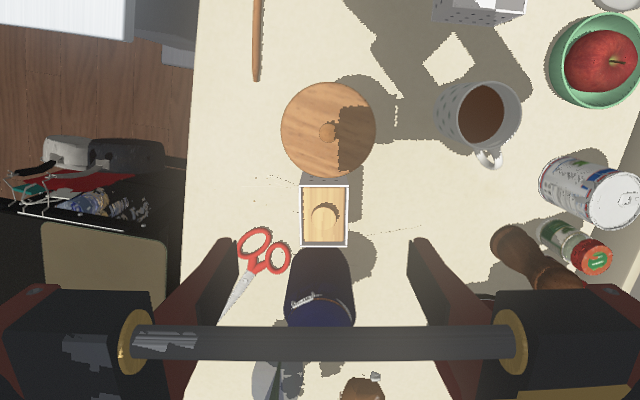

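The wrist view shows the mould rim at columns 300–348, rows 185–247. The canister is above it at (328,130) and the jar below at (320,285). I'll measure the rim from this view.

Run:
```python
from h import *
d=eyes.get_image("wrist"); P,_=pts(d)
p=P[178:256,290:358].reshape(-1,3)
for lo,hi,n in((76,84,"rim"),(84,99,"boss")):
    q=p[(p[:,2]>lo)&(p[:,2]<hi)];r=cv2.minAreaRect(q[:,:2].astype(np.float32));print(n,len(q),np.round(r[0],1),np.round(r[1],1),round(r[2],1),np.median(q,0).round(1))
p=P[80:180,275:380].reshape(-1,3);q=p[(p[:,2]>115)&(p[:,2]<150)];print("can",cv2.minEnclosingCircle(q[:,:2].astype(np.float32)),np.median(q[:,2]))
p=P[245:325,275:360].reshape(-1,3);q=p[(p[:,2]>120)&(p[:,2]<175)];print("jar",q.min(0),q.max(0))
```

```text
rim 625 [ 454.5 -330.8] [62.1 84.9] 10.0 [ 455.2 -324.3   79.4]
boss 469 [ 454.2 -331.1] [29.9 30.9] 10.8 [ 454.3 -330.1   86.3]
can ((439.84722900390625, -220.9631805419922), 51.09541702270508) 121.6642326583973
jar [ 423.39784856 -454.04345703  120.02820471] [ 514.53169697 -394.15047095  159.44533256]
```

```bash
python3 -m jog '[[-34,0,0,0,0,0],[-33.5,1.5,0,0,0,0],[0,0,35,0,0,0],[0,0,35,0,0,0],[0,0,35,0,0,0]]'
python3 -m jog '[[0,0,35,0,0,0],[0,0,30,0,0,0],[0,0,0,0,0,0],[0,0,0,0,0,0]]'
python3 -c "
from h import *
go([454,-330.3,43],Rt(10.1))"
```

```text
t: 3.45
ee_pos: [455.0, -327.4, 225.2]
orientation: [2.011, 2.411, 0.0]
ft_force: [0.7, -0.3, -0.4]
width: 88.0
grasp_force: 0.0
t: 3.78
ee_pos: [454.1, -326.6, 160.2]
orientation: [-2.01, -2.41, 0.0]
ft_force: [-0.1, -0.0, 0.2]
width: 87.8
grasp_force: 0.0
t 3.8 at [ 454.1 -326.6  160.2] f [-0.1 -0.   0.2] w 87.8 q [-0.64  0.41  1.82  0.    0.91 -0.83]
 now-axes d [ -3.9  -0.5 117.2] len 117.0 after-rot d [ -3.6  -0.8 117.2] rot [-0.0022 -0.0026  0.0044]
```

```bash
python3 -m jog '[[-3.7,-0.5,20,0,0,0.004],[0,0,25,0,0,0],[0,0,25,0,0,0],[0,0,25,0,0,0],[0,0,22,0,0,0]]'
python3 -m jog '[[0,0,0,0,0,0],[0,0,0,0,0,0]]'
python3 -m jog '[[0,0,0,0,0,0],[0,0,0,0,0,0],[0,0,0,0,0,0],[0,0,0,0,0,0],[0,0,0,0,0,0]]' 50
python3 -m jog '[[0,0,0,0,0,0],[0,0,0,0,0,0],[0,0,0,0,0,0],[0,0,0,0,0,0],[0,0,0,0,0,0]]' 50
python3 -c "
from h import *
go([454,-330.3,43],Rt(10.1))"
```

```text
t: 4.2
ee_pos: [456.8, -332.9, 45.5]
orientation: [2.015, 2.405, 0.0]
ft_force: [-0.4, -0.1, -0.6]
width: 87.8
grasp_force: 0.0
t: 4.37
ee_pos: [455.8, -332.4, 45.3]
orientation: [2.017, 2.407, 0.0]
ft_force: [0.5, -0.0, 0.6]
width: 87.8
grasp_force: 0.0
t: 4.78
ee_pos: [455.0, -332.7, 44.8]
orientation: [2.018, 2.406, -0.0]
ft_force: [-3.4, 0.5, 7.7]
width: 61.8
grasp_force: 30.0
t: 5.2
ee_pos: [455.0, -332.7, 44.8]
orientation: [2.018, 2.406, -0.0]
ft_force: [-2.9, -0.2, 8.9]
width: 61.7
grasp_force: 30.0
t 5.2 at [ 455.  -332.7   44.8] f [-2.9 -0.2  8.9] w 61.7 q [-0.65  0.6   1.86 -0.    0.69 -0.83]
 now-axes d [ 2.5 -0.6  1.8] len 3.0 after-rot d [ 2.5 -0.6  1.8] rot [ 0.0004  0.0008 -0.0012]
```

```bash
python3 -m jog '[[0,0,-15,0,0,0],[0,0,-30,0,0,0],[0,0,-35,0,0,0],[0,0,-35,0,0,0],[0,0,-35,0,0,0]]'
python3 -m jog '[[0,0,-35,0,0,0],[0,0,-5,0,0,0],[0,0,0,0,0,0],[0,0,0,0,0,0]]'
python3 -c "
from h import *
go([430,5,235],Rt(-10.8))"
```

```text
t: 5.62
ee_pos: [454.0, -331.7, 194.7]
orientation: [-2.018, -2.406, 0.0]
ft_force: [0.9, 0.4, -3.8]
width: 62.0
grasp_force: 30.0
t: 5.95
ee_pos: [454.0, -331.6, 232.4]
orientation: [-2.018, -2.406, 0.0]
ft_force: [-0.1, 0.3, -4.5]
width: 61.7
grasp_force: 30.0
t 6.0 at [ 454.  -331.6  232.4] f [-0.1  0.3 -4.5] w 61.7 q [-0.65  0.32  1.76  0.    1.06 -0.83]
 now-axes d [335.7  35.   -2.2] len 338.0 after-rot d [326.2 -86.6  -2.6] rot [-0.0014 -0.0011  0.3635]
```

```bash
python3 -m jog '[[20,2,0,0,0,0],[35,3.6,0,0,0,0],[40,4.2,0,0,0,0],[40,4.2,0,0,0,0],[40,4.2,0,0,0,0]]'
python3 -m jog '[[40,4.2,0,0,0,0],[40,4.2,0,0,0,0],[40,4.2,0,0,0,0],[30,3,0,0,0,0],[10.7,1.2,0,0,0,0]]'
python3 -m jog '[[0,0,0,0,0,0.09],[0,0,0,0,0,0.1],[0,0,0,0,0,0.1],[0,0,0,0,0,0.073],[0,0,25,0,0,0]]'
python3 -m jog '[[0,0,35,0,0,0],[0,0,35,0,0,0],[0,0,35,0,0,0],[0,0,30,0,0,0],[0,0,15,0,0,0]]'
python3 -m jog '[[0,0,0,0,0,0],[0,0,0,0,0,0]]'
python3 -c "
from h import *
go([430,5,45],Rt(-10.8))"
```

```text
t: 6.37
ee_pos: [439.9, -154.7, 230.7]
orientation: [-2.017, -2.402, 0.003]
ft_force: [1.1, 0.9, -4.3]
width: 61.6
grasp_force: 30.0
t: 6.78
ee_pos: [428.2, 7.6, 231.1]
orientation: [-2.013, -2.406, 0.004]
ft_force: [-0.4, -0.4, -4.2]
width: 61.6
grasp_force: 30.0
t: 7.2
ee_pos: [432.6, 4.1, 209.7]
orientation: [2.422, 1.997, 0.004]
ft_force: [1.4, 0.4, -4.5]
width: 61.8
grasp_force: 30.0
t: 7.62
ee_pos: [426.9, 4.1, 54.0]
orientation: [-2.416, -1.999, 0.01]
ft_force: [-0.6, 0.3, -4.3]
width: 61.9
grasp_force: 30.0
t: 7.78
ee_pos: [429.0, 4.2, 57.0]
orientation: [-2.418, -2.001, 0.006]
ft_force: [0.1, -0.1, -2.7]
width: 61.7
grasp_force: 30.0
t 7.8 at [429.    4.2  57. ] f [ 0.1 -0.1 -2.7] w 61.7 q [-0.02  0.45  2.15 -0.    0.56  0.17]
 now-axes d [ 1.   0.9 12. ] len 12.0 after-rot d [ 1.   0.8 12. ] rot [-0.0051  0.001   0.0003]
```

```bash
python3 -m jog '[[12,-5,0,0,0,0],[15,-7,0,0,0,0],[8,-3,0,0.005,0,0],[0,0,6,0,0,0],[0,0,5,0,0,0]]'
python3 -m jog '[[0,0,1.5,0,0,0],[0,0,0,0,0,0],[0,0,0,0,0,0]]'
python3 -m jog '[[0,0,0,0,0,0],[0,0,0,0,0,0],[0,0,0,0,0,0],[0,0,0,0,0,0]]' 88
python3 -m jog '[[0,0,-20,0,0,0],[0,0,-30,0,0,0],[0,0,-35,0,0,0],[0,0,-40,0,0,0],[0,0,-40,0,0,0]]'
python3 -m jog '[[-30,0,0,0,0,0],[-40,0,0,0,0,0],[-40,0,0,0,0,0],[0,0,0,0,0,0],[0,0,0,0,0,0]]'
python3 - <<'E'
from h import *
go([430,5,45],Rt(-10.8))
d=eyes.get_image("wrist"); P,_=pts(d);save(d,"w2.png")
m=(abs(P[...,0]-424)<70)&(abs(P[...,1]-40)<70)
for lo,hi,n in((76,84,"rim"),(84,99,"boss")):
    q=P[m&(P[...,2]>lo)&(P[...,2]<hi)];r=cv2.minAreaRect(q[:,:2].astype(np.float32));print(n,len(q),np.round(r[0],1),np.round(r[1],1),round(r[2],1),np.median(q,0).round(1))
E
```

```text
t: 8.2
ee_pos: [423.6, 41.7, 48.1]
orientation: [-2.417, -2.003, 0.002]
ft_force: [-0.6, -0.0, -4.0]
width: 61.7
grasp_force: 30.0
t: 8.45
ee_pos: [422.6, 41.1, 46.0]
orientation: [-2.418, -2.0, 0.006]
ft_force: [0.4, 0.3, -4.6]
width: 62.1
grasp_force: 30.0
t: 8.78
ee_pos: [423.0, 41.5, 46.4]
orientation: [-2.418, -2.001, 0.004]
ft_force: [0.9, 0.4, 0.0]
width: 85.2
grasp_force: 0.0
t: 9.2
ee_pos: [422.7, 41.4, 212.8]
orientation: [-2.417, -2.0, 0.006]
ft_force: [1.8, 0.9, -0.2]
width: 87.5
grasp_force: 0.0
t: 9.62
ee_pos: [402.5, -68.3, 211.5]
orientation: [-2.422, -1.995, 0.004]
ft_force: [0.1, 0.8, -0.3]
width: 87.7
grasp_force: 0.0
t 9.6 at [402.5 -68.3 211.5] f [ 0.1  0.8 -0.3] w 87.7 q [-0.2   0.12  2.09  0.    0.94 -0.  ]
 now-axes d [ 77.2  13.7 166.4] len 184.0 after-rot d [ 77.1  13.3 166.5] rot [-0.0043 -0.0001 -0.0042]
rim 1141 [423.2  41.1] [79.  62.7] 79.1 [415.8  31.   79.3]
boss 1357 [423.4  43.3] [30.9 31. ] 79.7 [423.7  43.2  86.3]
```

```bash
python3 -m jog '[[0,0,0,0,0.1,0],[0,0,0,0,0.115,0],[0,0,0,0,0.115,0],[0,0,0,0,0.115,0],[0,0,0,0,0.115,0]]'
python3 -m jog '[[0,0,0,0,0.115,0],[0,0,0,0,0.11,0],[0,0,0,0,0,0],[0,0,0,0,0,0]]'
python3 -c "
from h import *
go([419.9,25.3,62],Rt(-10.8,45),True)"
```

```text
t: 10.08
ee_pos: [404.0, -65.5, 212.1]
orientation: [-2.09, -1.733, -0.606]
ft_force: [0.0, 0.2, -0.6]
width: 87.5
grasp_force: 0.0
t: 10.42
ee_pos: [402.7, -66.2, 210.0]
orientation: [-1.945, -1.604, -0.796]
ft_force: [0.5, -0.5, 0.0]
width: 87.7
grasp_force: 0.0
t 10.4 at [402.7 -66.2 210. ] f [ 0.5 -0.5  0. ] w 87.7 q [-0.68  0.35  2.06  0.7   1.27 -0.9 ]
 now-axes d [-38.6   1.1 189.6] len 193.0 after-rot d [-38.8  -0.3 189.5] rot [-0.0063  0.0013 -0.0057]
```

```bash
python3 -m jog '[[-20,0.5,0,-0.006,0,-0.006],[-18.7,0,0,0,0,0],[0,0,30,0,0,0],[0,0,35,0,0,0],[0,0,35,0,0,0]]'
python3 -m jog '[[0,0,20,0,0,0],[0,0,0,0,0,0],[0,0,0,0,0,0]]'
python3 -c "
from h import *
go([419.9,25.3,62],Rt(-10.8,45),True)"
```

```text
t: 10.83
ee_pos: [412.6, -23.2, 112.9]
orientation: [-1.946, -1.617, -0.806]
ft_force: [0.3, -0.4, -0.3]
width: 87.9
grasp_force: 0.0
t: 11.08
ee_pos: [414.1, -8.7, 99.3]
orientation: [-1.941, -1.616, -0.804]
ft_force: [-1.1, -0.4, 0.9]
width: 88.1
grasp_force: 0.0
t 11.1 at [414.1  -8.7  99.3] f [-1.1 -0.4  0.9] w 88.1 q [-0.57  0.56  2.14  0.88  1.01 -1.09]
 now-axes d [-1.8 -0.6 69.7] len 70.0 after-rot d [-2.  -0.7 69.7] rot [-0.0016  0.0018  0.0054]
```

```bash
python3 -m jog '[[-1,-0.6,20,0,0,0.004],[-1,0,25,0,0,0],[0,0,15,0,0,0],[0,0,9,0,0,0],[0,0,0,0,0,0]]'
python3 -m jog '[[0,0,0,0,0,0],[0,0,0,0,0,0]]'
python3 -m jog '[[0,0,0,0,0,0],[0,0,0,0,0,0],[0,0,0,0,0,0],[0,0,0,0,0,0],[0,0,0,0,0,0]]' 50
python3 -m jog '[[0,0,0,0,0,0],[0,0,0,0,0,0],[0,0,0,0,0,0]]' 50
python3 -c "
from h import *
go([419.9,25.3,62],Rt(-10.8,45),True)"
```

```text
t: 11.5
ee_pos: [423.2, 36.7, 48.9]
orientation: [-1.946, -1.609, -0.806]
ft_force: [0.5, -0.6, -0.0]
width: 87.9
grasp_force: 0.0
t: 11.67
ee_pos: [423.6, 35.5, 49.6]
orientation: [-1.947, -1.609, -0.808]
ft_force: [-0.1, -0.2, 0.3]
width: 88.0
grasp_force: 0.0
t: 12.08
ee_pos: [422.5, 36.2, 48.9]
orientation: [-1.947, -1.607, -0.807]
ft_force: [-2.4, -3.1, 4.8]
width: 61.9
grasp_force: 30.0
t: 12.33
ee_pos: [422.5, 36.2, 48.9]
orientation: [-1.946, -1.607, -0.807]
ft_force: [-3.7, -4.7, 6.5]
width: 62.1
grasp_force: 30.0
t 12.3 at [422.5  36.2  48.9] f [-3.7 -4.7  6.5] w 62.1 q [-0.47  0.67  2.17  1.04  0.91 -1.2 ]
 now-axes d [ 1.3 -0.5  1.8] len 2.0 after-rot d [ 1.3 -0.5  1.8] rot [ 0.0019  0.0001 -0.0012]
```

```bash
python3 -m jog '[[7,0,-7,0,0,0],[10,0,-10,0,0,0],[9.5,0,-9.5,0,0,0],[0,0,0,0,0,0],[0,0,0,0,0,0]]'
python3 - <<'E'
from h import *
px=np.array([.187,.982,0]);s=np.array([450,281,0])
go(s+px*(-136.8)+[0,0,87],Rt(-10.8,45))
go(s+px*(-6.8)+[0,0,85.5],Rt(-10.8,45))
d=eyes.get_image("wrist");save(d,"w3.png");P,_=pts(d)
m=(abs(P[...,0]-424)<60)&(abs(P[...,1]-43)<60)&(P[...,2]>121)
q=P[m];print("boss",len(q),q.mean(0).round(1), "plane",np.linalg.svd(q-q.mean(0),full_matrices=False)[2][2].round(3))
# knob/press in wrist view
E
```

```text
t: 12.75
ee_pos: [423.2, 35.9, 86.5]
orientation: [-1.948, -1.609, -0.807]
ft_force: [0.1, -0.2, -3.9]
width: 61.9
grasp_force: 30.0
t 12.8 at [423.2  35.9  86.5] f [ 0.1 -0.2 -3.9] w 61.9 q [-0.47  0.58  2.17  0.99  0.95 -1.11]
 now-axes d [ 77.6 -19.8  76.5] len 111.0 after-rot d [ 77.5 -19.5  76.7] rot [0.0035 0.0018 0.0002]
t 12.8 at [423.2  35.9  86.5] f [ 0.1 -0.2 -3.9] w 61.9 q [-0.47  0.58  2.17  0.99  0.95 -1.11]
 now-axes d [168.6 -20.1 169.3] len 240.0 after-rot d [168.3 -19.6 169.7] rot [0.0035 0.0018 0.0002]
boss 31020 [405.5  -1.  162.4] plane [-0.104 -0.751 -0.652]
```

View pics/w3.png

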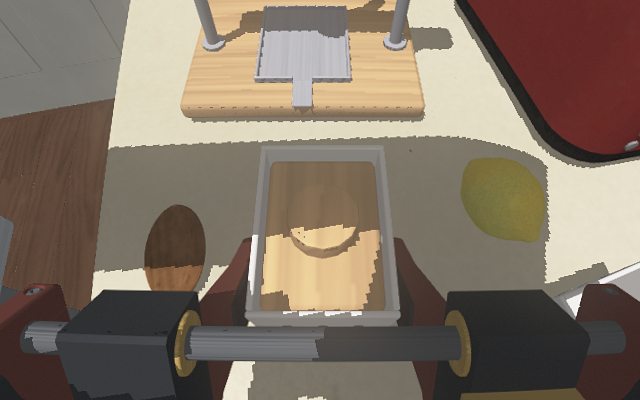

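The wrist view shows the mould held squarely, with its rim at columns 250–398 and rows 147–322. The tray is ahead at columns 255–352, rows 5–82, about 20 mm to the left. I'll check the level of the mould and the tray position.

Run:
```python
from h import *
d=eyes.get_image("wrist");P,_=pts(d)
q=P[210:240,300:350].reshape(-1,3);q=q[abs(q[:,2]-np.median(q[:,2]))<4]
n=np.linalg.svd(q-q.mean(0),full_matrices=False)[2][2];print("boss patch",q.mean(0).round(1),n.round(3))
q=P[262:300,275:370].reshape(-1,3);n=np.linalg.svd(q-q.mean(0),full_matrices=False)[2][2];print("fol",q.mean(0).round(1),n.round(3))
q=P[145:325,245:402].reshape(-1,3);q=q[(q[:,2]>114)&(q[:,2]<120)];print("rim",cv2.minAreaRect(q[:,:2].astype(np.float32)))
# tray: greyish pixels on the base
im=d["img"].astype(int);g=(abs(im[...,0]-im[...,2])<22)&(P[...,2]>22)&(P[...,2]<34)&(P[...,1]>180)
g[:, :240]=0;g[:,365:]=0;g[80:]=0
q=P[g];print("tray",len(q),q.min(0).round(),q.max(0).round(),cv2.minAreaRect(q[:,:2].astype(np.float32)))
px=np.array([.187,.982]);ly=np.array([.982,-.187]);s=np.array([450,281])
l=(q[:,:2]-s)@ly;x=(q[:,:2]-s)@px;print(np.percentile(l,[1,99]),np.percentile(x,[1,99]))
```

```text
boss patch [425.   38.  123.6] [-0.005 -0.002 -1.   ]
fol [420.1  18.2 110.2] [-0.178 -0.93  -0.321]
rim ((425.0598449707031, 42.06491470336914), (86.4709243774414, 66.40830993652344), 78.83700561523438)
tray 6632 [398. 218.  23.] [505. 343.  31.] ((451.714599609375, 280.9050598144531), (113.70646667480469, 91.50048828125), 78.53215789794922)
[-41.71693758  45.80382019] [-55.10315359  54.61523445]
```

```bash
python3 -m jog '[[13,-4,12.7,0,0,0],[18,-5,17.7,0,0,0],[20,-5,19.7,0,0,0],[17,-4,16.7,0.003,0,0],[9.6,-1.8,9.7,0,0,0]]'
python3 -m jog '[[0,0,0,0,0,0],[0,0,0,0,0,0]]'
python3 - <<'E'
from h import *
px=np.array([.187,.982,0]);s=np.array([450,281,0])
go(s+px*(-6.8)+[0,0,85.5],Rt(-10.8,45))
d=eyes.get_image("wrist");save(d,"w4.png");P,_=pts(d)
E
```

```text
t: 13.27
ee_pos: [422.7, 149.0, 86.2]
orientation: [-1.943, -1.607, -0.801]
ft_force: [-0.6, -0.5, -4.2]
width: 61.9
grasp_force: 30.0
t: 13.43
ee_pos: [423.2, 147.5, 86.2]
orientation: [-1.943, -1.608, -0.801]
ft_force: [-0.1, -0.2, -4.6]
width: 62.2
grasp_force: 30.0
t 13.4 at [423.2 147.5  86.2] f [-0.1 -0.2 -4.6] w 62.2 q [-0.21  0.56  2.24  1.23  0.85 -1.11]
 now-axes d [91.1  1.5 91.9] len 129.0 after-rot d [91.   1.3 92. ] rot [-0.0031  0.001  -0.0008]
```

View pics/w4.png

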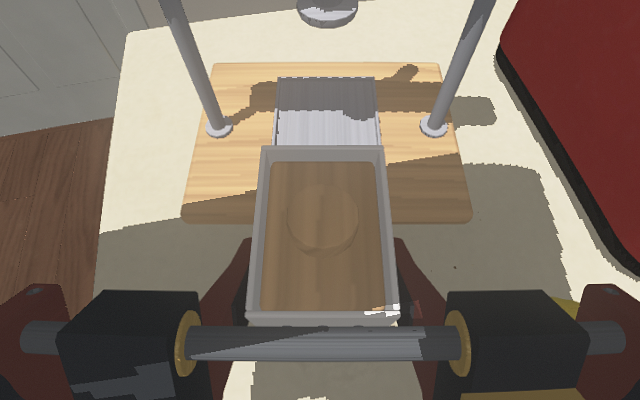

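The wrist view shows the tray (columns 277–376) and foot (327,12) in line with the mould (axis at column 323). I'll measure the foot height, then insert in two parts.

```bash
python3 - <<'E'
from h import *
d=eyes.get_image("wrist");P,_=pts(d)
q=P[0:30,295:360].reshape(-1,3);q=q[(q[:,2]>100)&(q[:,2]<160)];print("foot",len(q),q.min(0).round(1),q.max(0).round(1),np.percentile(q[:,2],[2,10,50]).round(1))
E
python3 -m jog '[[13,0.3,13,0,0,0],[18,0.3,18,-0.003,0,0],[18,0.3,18,0,0,0],[11,0.3,11,0,0,0],[5,0,5,0,0,0]]'
python3 -m jog '[[0,0,0,0,0,0],[0,0,0,0,0,0]]'
python3 - <<'E'
from h import *
px=np.array([.187,.982,0]);s=np.array([450,281,0])
go(s+px*(-6.8)+[0,0,85.5],Rt(-10.8,45))
d=eyes.get_image("scene");P,_=pts(d)
cv2.imwrite("pics/s2.png",cv2.resize(d["img"][130:260,190:330],None,fx=4,fy=4,interpolation=2)[...,::-1])
E
```

```text
foot 1473 [434.  262.9 130.1] [469.7 285.3 143.6] [131.5 133.5 137.4]
t: 13.95
ee_pos: [443.0, 237.6, 86.8]
orientation: [-1.947, -1.607, -0.807]
ft_force: [0.2, -0.6, -4.0]
width: 61.6
grasp_force: 30.0
t: 14.12
ee_pos: [442.4, 236.4, 86.6]
orientation: [-1.947, -1.607, -0.806]
ft_force: [0.5, -0.3, -3.9]
width: 61.9
grasp_force: 30.0
t 14.1 at [442.4 236.4  86.6] f [ 0.5 -0.3 -3.9] w 61.9 q [ 0.02  0.57  2.21  1.42  0.77 -1.06]
 now-axes d [26.4 -1.  28. ] len 39.0 after-rot d [26.4 -0.9 28. ] rot [ 0.0021  0.0009 -0.0014]
```

View pics/s2.png

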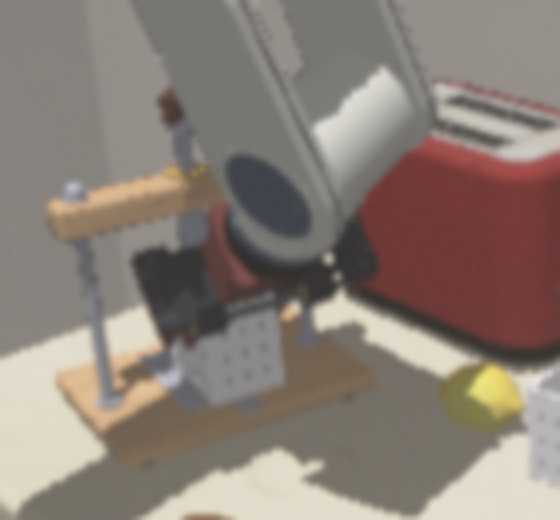

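The scene crop shows the mould entering over the base, with the hand leaning back in front of the beam and clear of the posts.

```bash
python3 -m jog '[[9,-0.3,9.3,0,0,0],[10,-0.4,10.4,0.002,0,0],[7.4,-0.2,8,0,0,0],[0,0,0,0,0,0],[0,0,0,0,0,0]]'
python3 - <<'E'
from h import *
px=np.array([.187,.982,0]);s=np.array([450,281,0])
go(s+px*(-6.8)+[0,0,74.9],Rt(-10.8,45))
E
```

```text
t: 14.58
ee_pos: [448.7, 274.0, 85.8]
orientation: [-1.946, -1.607, -0.804]
ft_force: [0.4, -0.9, -4.3]
width: 61.8
grasp_force: 30.0
t 14.6 at [448.7 274.   85.8] f [ 0.4 -0.9 -4.3] w 61.8 q [ 0.12  0.58  2.19  1.48  0.74 -1.03]
 now-axes d [-7.5 -0.1  7.9] len 11.0 after-rot d [-7.5 -0.1  7.9] rot [ 0.0003  0.0009 -0.0015]
```

```bash
python3 -m jog '[[-3,0,3,0,0,0],[-2.5,0,2.5,0,0,0],[-1.5,0,1.5,0,0,0],[-0.7,0,0.7,0,0,0],[0,0,0,0,0,0]]'
python3 -m jog '[[0,0,0,0,0,0],[0,0,0,0,0,0]]'
python3 - <<'E'
from h import *
px=np.array([.187,.982,0]);s=np.array([450,281,0])
go(s+px*(-6.8)+[0,0,74.9],Rt(-10.8,45))
E
```

```text
t: 15.0
ee_pos: [448.8, 274.4, 75.0]
orientation: [-1.946, -1.606, -0.805]
ft_force: [-1.1, -2.5, -0.1]
width: 61.8
grasp_force: 30.0
t: 15.17
ee_pos: [448.9, 274.6, 75.0]
orientation: [-1.946, -1.607, -0.805]
ft_force: [-0.3, -0.9, -2.4]
width: 62.1
grasp_force: 30.0
t 15.2 at [448.9 274.6  75. ] f [-0.3 -0.9 -2.4] w 62.1 q [ 0.12  0.6   2.19  1.51  0.74 -1.07]
 now-axes d [-0.3 -0.1 -0.1] len 0.0 after-rot d [-0.3 -0.1 -0.1] rot [ 0.0003  0.0004 -0.0014]
```

```bash
python3 -m jog '[[-0.4,0,0.4,0,0,0],[0,0,0,0,0,0]]'
python3 -m jog '[[0,0,0,0,0,0],[0,0,0,0,0,0],[0,0,0,0,0,0],[0,0,0,0,0,0],[0,0,0,0,0,0]]' 88
python3 -m jog '[[0,0,-10,0,0,0],[0,0,-20,0,0,0],[0,0,-30,0,0,0],[0,0,-35,0,0,0],[0,0,-35,0,0,0]]'
python3 -m jog '[[0,0,-35,0,0,0],[0,0,-35,0,0,0],[0,0,0,0,0,0],[0,0,0,0,0,0]]'
python3 - <<'E'
from h import *
go([450,281,350],Rt(-10.8))
d=eyes.get_image("wrist");save(d,"w5.png");P,_=pts(d)
px=np.array([.187,.982]);ly=np.array([.982,-.187])
m=(np.hypot(P[...,0]-450,P[...,1]-281)<75)
q=P[m&(P[...,2]>102)&(P[...,2]<108.5)]
s=np.array([452,281]);print("rim rel",len(q),np.percentile((q[:,:2]-s)@px,[1,99]),np.percentile((q[:,:2]-s)@ly,[1,99]),cv2.minAreaRect(q[:,:2].astype(np.float32)))
E
```

```text
t: 15.33
ee_pos: [449.0, 274.8, 75.0]
orientation: [-1.945, -1.607, -0.806]
ft_force: [-0.6, -4.6, 4.0]
width: 61.9
grasp_force: 30.0
t: 15.75
ee_pos: [448.9, 274.9, 74.5]
orientation: [-1.945, -1.607, -0.805]
ft_force: [0.6, 0.1, -0.2]
width: 87.4
grasp_force: 0.0
t: 16.17
ee_pos: [430.6, 183.8, 166.9]
orientation: [-1.945, -1.607, -0.802]
ft_force: [0.2, -0.1, 1.2]
width: 87.7
grasp_force: 0.0
t: 16.5
ee_pos: [423.3, 134.9, 217.0]
orientation: [-1.948, -1.608, -0.809]
ft_force: [0.6, 0.1, 0.1]
width: 87.7
grasp_force: 0.0
t 16.5 at [423.3 134.9 217. ] f [0.6 0.1 0.1] w 87.7 q [-0.24  0.25  2.2   0.98  1.02 -0.73]
 now-axes d [199.   -1.3  10.9] len 199.0 after-rot d [ 148.5   -1.2 -133. ] rot [ 0.004  -0.785  -0.0022]
rim rel 896 [-41.94753681  42.29550827] [-32.11638005  29.64816411] ((450.7713317871094, 281.4875183105469), (85.91284942626953, 62.21525573730469), 79.17542266845703)
```

View pics/w5.png

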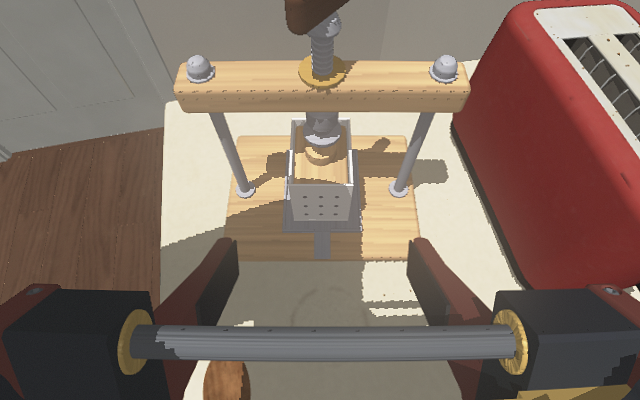

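The wrist view shows the mould standing square in the tray, front face at (322,205), with the foot just above the boss at (322,140) and not touching it. The rim measures within 2 mm of the tray centre at 79.2°. Next is the knob: unlean, then yaw to grip the bar with q6 near -1.7.

```bash
python3 -m jog '[[20,0,-20,0,0,0],[28,0,-28,0,0,0],[28,0,-28,0,0,0],[17,0,-17,0,-0.1,0],[0,0,0,0,-0.115,0]]'
python3 -m jog '[[0,0,0,0,-0.115,0],[0,0,0,0,-0.115,0],[0,0,0,0,-0.115,0],[0,0,0,0,-0.115,0],[0,0,0,0,-0.11,0]]'
python3 -m jog '[[0,0,0,0,0,-0.12],[0,0,0,0,0,-0.12],[0,0,0,0,0,-0.12],[0,0,0,0,0,-0.12],[0,0,0,0,0,-0.12]]'
python3 -m jog '[[0,0,0,0,0,-0.12],[0,0,0,0,0,-0.12],[0,0,0,0,0,-0.12],[0,0,0,0,0,-0.12],[0,0,0,0,0,-0.12]]'
python3 - <<'E'
from h import *
go([450,281,350],Rt(130.6))
d=eyes.get_image("top");P,_=pts(d)
for d in(d,eyes.get_image("wrist")):
    P,_=pts(d)
    m=(np.hypot(P[...,0]-450,P[...,1]-281)<45)&(P[...,2]>262)&(P[...,2]<286)
    q=P[m].astype(np.float32); print(len(q)); 
    if len(q)>10: print(cv2.minAreaRect(q[:,:2]),np.percentile(q[:,2],[50,90]))
E
```

```text
t: 16.97
ee_pos: [424.1, 136.0, 350.5]
orientation: [-2.096, -1.73, -0.615]
ft_force: [0.3, 0.1, 0.0]
width: 87.7
grasp_force: 0.0
t: 17.38
ee_pos: [422.2, 137.6, 346.8]
orientation: [2.417, 2.003, -0.007]
ft_force: [0.4, -0.4, 0.2]
width: 87.8
grasp_force: 0.0
t: 17.8
ee_pos: [421.4, 137.6, 345.3]
orientation: [-1.707, -2.632, 0.004]
ft_force: [-0.5, 0.5, -0.5]
width: 87.9
grasp_force: 0.0
t: 18.22
ee_pos: [421.5, 137.4, 345.4]
orientation: [-0.853, -3.019, 0.002]
ft_force: [-0.6, -0.0, 0.7]
width: 87.8
grasp_force: 0.0
t 18.2 at [421.5 137.4 345.4] f [-0.6 -0.   0.7] w 87.8 q [ 0.29  0.01  1.87  0.    1.27 -0.73]
 now-axes d [ 50.9 137.2  -4.7] len 146.0 after-rot d [-115.1   90.4   -4.6] rot [ 7.0000e-04 -5.0000e-03 -1.2597e+00]
0
1867Traceback (most recent call last):
  File "<stdin>", line 8, in <module>
cv2.error: OpenCV(4.12.0) /io/opencv/modules/imgproc/src/convhull.cpp:143: error: (-215:Assertion failed) total >= 0 && (depth == CV_32F || depth == CV_32S) in function 'convexHull'
```

```bash
python3 - <<'E'
from h import *
d=eyes.get_image("wrist");P,_=pts(d)
m=(np.hypot(P[...,0]-450,P[...,1]-281)<45)&(P[...,2]>240)&(P[...,2]<290)
q=P[m]; z=q[:,2]; print(np.percentile(z,[5,50,90,99]))
q=np.ascontiguousarray(q[z>np.percentile(z,98)-3][:,:2]).astype(np.float32); print(len(q),cv2.minAreaRect(q))
E
python3 -m jog '[[8,22,0,0,0,0],[11,29,0,0,0,0],[0,0,0,0,0,-0.12],[0,0,0,0,0,-0.12],[0,0,0,0,0,-0.12]]'
python3 -m jog '[[0,0,0,0,0,-0.12],[0,0,0,0,0,-0.12],[0,0,0,0,0,-0.12],[0,0,0,0,0,-0.12],[0,0,0,0,0,-0.12]]'
python3 -m jog '[[0,0,0,0,0,-0.12],[0,0,0,0,0,-0.12],[0,0,0,0,0,-0.06],[0,0,0,0,0,0],[0,0,0,0,0,0]]'
python3 - <<'E'
from h import *
go([450,281,350],Rt(130.6))
E
```

```text
[248.58717318 277.23020944 279.00808021 279.95679194]
1223 ((451.90185546875, 281.17938232421875), (55.066829681396484, 12.398992538452148), 39.792823791503906)
t: 18.78
ee_pos: [432.9, 190.5, 346.3]
orientation: [-0.307, -3.124, 0.001]
ft_force: [-0.4, -1.0, -0.5]
width: 88.3
grasp_force: 0.0
t: 19.2
ee_pos: [432.9, 189.9, 346.5]
orientation: [0.628, -3.076, -0.001]
ft_force: [-0.2, -0.7, -0.5]
width: 87.8
grasp_force: 0.0
t: 19.62
ee_pos: [433.1, 189.7, 346.8]
orientation: [1.071, -2.951, -0.001]
ft_force: [0.5, 0.4, -0.1]
width: 87.7
grasp_force: 0.0
t 19.6 at [433.1 189.7 346.8] f [ 0.5  0.4 -0.1] w 87.7 q [ 0.39  0.06  1.81  0.    1.27 -1.88]
 now-axes d [-71.5  59.2  -3.3] len 93.0 after-rot d [-72.3  58.3  -3.2] rot [ 0.0014 -0.0016 -0.0124]
```

```bash
python3 -m jog '[[-22,18,0,0,0,-0.012],[-28,23,0,0,0,0],[-22,18,0,0,0,0],[0,0,0,0,0,0],[0,0,0,0,0,0]]' 60
python3 - <<'E'
from h import *
go([451,281,251],Rt(130.2))
E
```

```text
t: 20.03
ee_pos: [449.4, 282.1, 346.7]
orientation: [1.093, -2.943, -0.0]
ft_force: [-0.2, 0.1, 0.0]
width: 60.8
grasp_force: 0.0
t 20.0 at [449.4 282.1 346.7] f [-0.2  0.1  0. ] w 60.8 q [ 0.54  0.16  1.7   0.    1.28 -1.74]
 now-axes d [-0.7 -2.  95.7] len 96.0 after-rot d [-0.5 -1.9 95.7] rot [ 0.0009 -0.0018  0.0096]
```

```bash
python3 -m jog '[[-0.6,-1.9,20,0,0,0.009],[0,0,28,0,0,0],[0,0,28,0,0,0],[0,0,17,0,0,0],[0,0,2.5,0,0,0]]'
python3 -m jog '[[0,0,0,0,0,0],[0,0,0,0,0,0]]'
python3 -m jog '[[0,0,0,0,0,0],[0,0,0,0,0,0],[0,0,0,0,0,0],[0,0,0,0,0,0],[0,0,0,0,0,0]]' 5
python3 -m jog '[[0,0,0,0,0,0],[0,0,0,0,0,0],[0,0,0,0,0,0],[0,0,0,0,0,0]]' 5
python3 - <<'E'
from h import *
go([451,281,251],Rt(130.2)); print(status.get_obs()["moment"])
E
```

```text
t: 20.45
ee_pos: [449.2, 277.8, 248.6]
orientation: [1.075, -2.944, 0.001]
ft_force: [-0.9, -0.4, 0.5]
width: 60.2
grasp_force: 0.0
t: 20.62
ee_pos: [451.8, 279.7, 253.0]
orientation: [-1.079, 2.95, 0.001]
ft_force: [-0.5, -0.3, -0.2]
width: 60.0
grasp_force: 0.0
t: 21.03
ee_pos: [451.5, 280.0, 252.4]
orientation: [-1.081, 2.95, 0.001]
ft_force: [0.6, 0.3, -0.0]
width: 29.8
grasp_force: 0.0
t: 21.37
ee_pos: [451.0, 280.4, 252.1]
orientation: [1.081, -2.949, -0.002]
ft_force: [-2.6, 3.2, 2.7]
width: 14.7
grasp_force: 30.0
t 21.4 at [451.  280.4 252.1] f [-2.6  3.2  2.7] w 14.7 q [ 0.53  0.25  1.81  0.    1.08 -1.74]
 now-axes d [-0.4  0.5  1.1] len 1.0 after-rot d [-0.4  0.5  1.1] rot [ 0.0017 -0.0004  0.0009]
[ 0.65477979  0.59324379 -0.05869346]
```

```bash
python3 -m jog '[[0,0,0.19,0,0,0.05],[0,0,0.38,0,0,0.1],[0,0,0.38,0,0,0.1],[0,0,0.38,0,0,0.1],[0,0,0.38,0,0,0.1]]'
python3 - <<'E'
from h import *
go([451,281,251],Rt(130.2)); print(status.get_obs()["moment"])
E
```

```text
t: 21.78
ee_pos: [450.9, 280.6, 250.4]
orientation: [0.388, -3.116, -0.002]
ft_force: [-3.5, 3.7, 2.3]
width: 14.7
grasp_force: 30.0
t 21.8 at [450.9 280.6 250.4] f [-3.5  3.7  2.3] w 14.7 q [ 0.53  0.25  1.81  0.    1.08 -1.29]
 now-axes d [-0.2  0.3 -0.6] len 1.0 after-rot d [-0.3  0.2 -0.6] rot [ 0.002  -0.0008 -0.4536]
[0.99537938 0.76444201 0.19986438]
```

```bash
python3 -m jog '[[0,0,0.38,0,0,0.1],[0,0,0.38,0,0,0.1],[0,0,0.38,0,0,0.1],[0,0,0.38,0,0,0.1],[0,0,0.38,0,0,0.1]]'
python3 -m jog '[[0,0,0.38,0,0,0.1],[0,0,0.38,0,0,0.1],[0,0,0.38,0,0,0.1],[0,0,0.38,0,0,0.1],[0,0,0.38,0,0,0.1]]'
python3 -m jog '[[0,0,0.38,0,0,0.1],[0,0,0.38,0,0,0.1],[0,0,0.38,0,0,0.1],[0,0,0.38,0,0,0.1],[0,0,0.38,0,0,0.1]]'
python3 -m jog '[[0,0,0.38,0,0,0.1],[0,0,0.38,0,0,0.1],[0,0,0.38,0,0,0.1],[0,0,0.38,0,0,0.1],[0,0,0.38,0,0,0.1]]'
python3 -m jog '[[0,0,0.38,0,0,0.1],[0,0,0.38,0,0,0.1],[0,0,0.38,0,0,0.1],[0,0,0.38,0,0,0.1],[0,0,0.38,0,0,0.1]]'
python3 -m jog '[[0,0,0.38,0,0,0.1],[0,0,0.38,0,0,0.1],[0,0,0.38,0,0,0.1],[0,0,0.38,0,0,0.1],[0,0,0.38,0,0,0.1]]'
python3 -m jog '[[0,0,0,0,0,0],[0,0,0,0,0,0]]'
python3 - <<'E'
from h import *
go([451,281,251],Rt(130.2)); print(status.get_obs()["moment"]); o,c,r=cur(); y=r.as_matrix()[:,1];print(np.rad2deg(np.arctan2(y[1],y[0])))
E
```

```text
t: 22.2
ee_pos: [450.8, 280.9, 248.5]
orientation: [-0.395, -3.115, -0.003]
ft_force: [-3.5, 5.8, 1.1]
width: 14.7
grasp_force: 30.0
t: 22.62
ee_pos: [451.0, 281.2, 246.6]
orientation: [-1.153, -2.92, -0.003]
ft_force: [-3.0, 6.1, -0.3]
width: 15.0
grasp_force: 30.0
t: 23.03
ee_pos: [451.3, 281.4, 244.6]
orientation: [-1.839, -2.544, -0.003]
ft_force: [-1.7, 7.4, -0.5]
width: 15.0
grasp_force: 30.0
t: 23.45
ee_pos: [451.6, 281.5, 242.8]
orientation: [-2.411, -2.01, -0.003]
ft_force: [-1.2, 7.9, -2.1]
width: 14.6
grasp_force: 30.0
t: 23.87
ee_pos: [451.9, 281.5, 240.9]
orientation: [-2.834, -1.351, -0.003]
ft_force: [0.4, 6.9, -2.4]
width: 14.7
grasp_force: 30.0
t: 24.28
ee_pos: [452.1, 281.2, 239.0]
orientation: [-3.08, -0.608, -0.003]
ft_force: [1.9, 6.2, -2.6]
width: 14.6
grasp_force: 30.0
t: 24.45
ee_pos: [452.1, 281.2, 238.9]
orientation: [-3.078, -0.614, -0.002]
ft_force: [1.5, 5.1, -3.0]
width: 14.6
grasp_force: 30.0
t 24.4 at [452.1 281.2 238.9] f [ 1.5  5.1 -3. ] w 14.6 q [0.53 0.27 1.82 0.   1.05 1.71]
 now-axes d [ -1.1  -0.3 -12.1] len 12.0 after-rot d [  1.    0.6 -12.1] rot [-3.4000e-03  2.7000e-03  2.8335e+00]
[ 1.35084226 -0.17960077 -0.13202867]
-67.45189886005406
```

```bash
python3 -m jog '[[0,0,0,0,0,0],[0,0,0,0,0,0],[0,0,0,0,0,0],[0,0,0,0,0,0],[0,0,0,0,0,0]]' 88
python3 -m jog '[[0,0,0,0,0,0],[0,0,0,0,0,0],[0,0,0,0,0,0],[0,0,0,0,0,0],[0,0,0,0,0,0]]' 88
python3 -m jog '[[0,0,0,0,0,0],[0,0,0,0,0,0],[0,0,0,0,0,0]]' 88
R='[[0,0,0,0,0,-0.12],[0,0,0,0,0,-0.12],[0,0,0,0,0,-0.12],[0,0,0,0,0,-0.12],[0,0,0,0,0,-0.12]]' >/dev/null
python3 -m jog '[[0,0,0,0,0,-0.12],[0,0,0,0,0,-0.12],[0,0,0,0,0,-0.12],[0,0,0,0,0,-0.12],[0,0,0,0,0,-0.12]]'
python3 -m jog '[[0,0,0,0,0,-0.12],[0,0,0,0,0,-0.12],[0,0,0,0,0,-0.12],[0,0,0,0,0,-0.12],[0,0,0,0,0,-0.12]]'
python3 -m jog '[[0,0,0,0,0,-0.12],[0,0,0,0,0,-0.12],[0,0,0,0,0,-0.12],[0,0,0,0,0,-0.12],[0,0,0,0,0,-0.12]]'
python3 -m jog '[[0,0,0,0,0,-0.12],[0,0,0,0,0,-0.12],[0,0,0,0,0,-0.12],[0,0,0,0,0,-0.12],[0,0,0,0,0,-0.12]]'
python3 -m jog '[[0,0,0,0,0,-0.12],[0,0,0,0,0,-0.12],[0,0,0,0,0,-0.12],[0,0,0,0,0,-0.12],[0,0,0,0,0,-0.12]]'
python3 -m jog '[[0,0,0,0,0,-0.12],[0,0,0,0,0,-0.02],[0,0,0,0,0,0],[0,0,0,0,0,0]]'
python3 - <<'E'
from h import *
go([451.3,281,239],Rt(112.55));
E
```

```text
t: 24.87
ee_pos: [451.3, 279.6, 238.8]
orientation: [3.081, 0.615, -0.001]
ft_force: [0.3, -0.2, -0.6]
width: 44.9
grasp_force: 0.0
t: 25.28
ee_pos: [451.3, 279.9, 238.9]
orientation: [-3.08, -0.616, 0.001]
ft_force: [-0.1, 0.5, -0.0]
width: 78.2
grasp_force: 0.0
t: 25.53
ee_pos: [451.3, 279.9, 238.9]
orientation: [-3.08, -0.615, 0.001]
ft_force: [0.6, -0.1, -0.7]
width: 87.7
grasp_force: 0.0
t: 25.95
ee_pos: [451.4, 279.9, 238.9]
orientation: [-2.756, -1.506, 0.001]
ft_force: [-0.1, 0.1, 0.2]
width: 87.9
grasp_force: 0.0
t: 26.37
ee_pos: [451.3, 279.9, 238.9]
orientation: [-2.188, -2.254, 0.001]
ft_force: [-1.2, 0.6, 0.1]
width: 87.8
grasp_force: 0.0
t: 26.78
ee_pos: [451.3, 279.9, 238.9]
orientation: [-1.424, -2.799, 0.0]
ft_force: [-0.0, 1.6, -0.4]
width: 87.8
grasp_force: 0.0
t: 27.2
ee_pos: [451.4, 279.9, 238.9]
orientation: [-0.533, -3.095, -0.0]
ft_force: [0.3, 0.3, -0.7]
width: 87.8
grasp_force: 0.0
t: 27.62
ee_pos: [451.3, 279.9, 238.9]
orientation: [0.405, -3.115, -0.0]
ft_force: [-0.8, -1.0, -0.6]
width: 87.8
grasp_force: 0.0
t: 27.95
ee_pos: [451.3, 279.9, 238.9]
orientation: [0.608, -3.081, -0.0]
ft_force: [-0.1, 0.1, -0.1]
width: 87.4
grasp_force: 0.0
t 27.9 at [451.3 279.9 238.9] f [-0.1  0.1 -0.1] w 87.4 q [ 0.53  0.27  1.82  0.    1.05 -1.43]
 now-axes d [-0.4  1.1 -0.1] len 1.0 after-rot d [-0.4  1.  -0.1] rot [ 0.0004 -0.0007 -0.004 ]
```

```bash
python3 -m jog '[[-0.4,1,0,0,0,0],[0,0,0,0,0,0],[0,0,0,0,0,0],[0,0,0,0,0,0],[0,0,0,0,0,0]]' 5
python3 -m jog '[[0,0,0,0,0,0],[0,0,0,0,0,0],[0,0,0,0,0,0],[0,0,0,0,0,0],[0,0,0,0,0,0]]'
python3 -m jog '[[0,0,0,0,0,0],[0,0,0,0,0,0],[0,0,0,0,0,0],[0,0,0,0,0,0],[0,0,0,0,0,0]]'
m(){ python3 -c "
from h import *
o,c,r=cur();y=r.as_matrix()[:,1];print('MZ',np.round(o['moment'],3),np.rad2deg(np.arctan2(y[1],y[0])).round(2),round(c[2],2))"; }
m
python3 -m jog '[[0,0,0.19,0,0,0.05],[0,0,0.38,0,0,0.1],[0,0,0.38,0,0,0.1],[0,0,0.38,0,0,0.1],[0,0,0.38,0,0,0.1]]' |grep -e width; m
python3 -m jog '[[0,0,0.38,0,0,0.1],[0,0,0.38,0,0,0.1],[0,0,0.38,0,0,0.1],[0,0,0.38,0,0,0.1],[0,0,0.38,0,0,0.1]]'|grep -e width;m
python3 -m jog '[[0,0,0.38,0,0,0.1],[0,0,0.38,0,0,0.1],[0,0,0.38,0,0,0.1]]'|grep width;m
python3 -m jog '[[0,0,0.38,0,0,0.1],[0,0,0.38,0,0,0.1]]'|grep width;m
```

```text
t: 28.37
ee_pos: [451.3, 281.0, 238.9]
orientation: [0.612, -3.081, -0.0]
ft_force: [-0.5, 0.2, 0.5]
width: 58.3
grasp_force: 0.0
t: 28.78
ee_pos: [451.3, 281.0, 238.9]
orientation: [0.613, -3.081, -0.0]
ft_force: [0.5, -0.3, -0.8]
width: 24.3
grasp_force: 0.0
t: 29.2
ee_pos: [451.3, 281.1, 238.9]
orientation: [0.613, -3.081, -0.001]
ft_force: [-1.2, 2.2, -0.8]
width: 14.5
grasp_force: 30.0
MZ [ 0.437  0.201 -0.122] 112.5 238.9
width: 14.6
MZ [0.474 0.24  0.164] 86.46 237.18
width: 14.8
MZ [0.503 0.178 0.119] 57.82 235.3
width: 14.6
MZ [0.625 0.195 0.129] 40.63 234.16
width: 15.0
MZ [0.597 0.229 0.148] 29.17 233.41
```

```bash
m(){ python3 -c "
from h import *
o,c,r=cur();y=r.as_matrix()[:,1];print('MZ',np.round(o['moment'],3),np.rad2deg(np.arctan2(y[1],y[0])).round(2),round(c[2],2),np.round(o['ft_force'],1),round(o['width'],1))"; }
python3 -m jog '[[0,0,0.38,0,0,0.1],[0,0,0.38,0,0,0.1]]'>/dev/null;m
python3 -m jog '[[0,0,0.38,0,0,0.1],[0,0,0.38,0,0,0.1]]'>/dev/null;m
python3 -m jog '[[0,0,0.38,0,0,0.1],[0,0,0.38,0,0,0.1]]'>/dev/null;m
python3 -m jog '[[0,0,0.38,0,0,0.1],[0,0,0.38,0,0,0.1]]'>/dev/null;m
python3 -m jog '[[0,0,0.38,0,0,0.1],[0,0,0.38,0,0,0.1]]'>/dev/null;m
```

```text
MZ [0.592 0.142 0.196] 17.71 232.66 [-1.3  2.9 -0.3] 14.7
MZ [0.62  0.204 0.152] 6.25 231.91 [-0.1  3.6 -1.2] 14.6
MZ [0.62  0.168 0.178] -5.21 231.14 [ 0.2  3.4 -0.6] 15.2
MZ [0.597 0.173 0.258] -16.66 230.4 [ 0.   1.9 -0.7] 15.0
MZ [0.569 0.139 0.289] -28.12 229.67 [-0.2  2.8 -0.4] 14.8
```

```bash
m(){ python3 -c "
from h import *
o,c,r=cur();y=r.as_matrix()[:,1];print('MZ',np.round(o['moment'],3),np.rad2deg(np.arctan2(y[1],y[0])).round(2),round(c[2],2),np.round(o['ft_force'],1),round(o['width'],1))"; }
python3 -m jog '[[0,0,0.38,0,0,0.1],[0,0,0.38,0,0,0.1]]'>/dev/null;m
python3 -m jog '[[0,0,0.38,0,0,0.1],[0,0,0.38,0,0,0.1]]'>/dev/null;m
python3 -m jog '[[0,0,0.38,0,0,0.1],[0,0,0,0,0,0],[0,0,0,0,0,0]]'>/dev/null;m
python3 -m jog '[[0,0,0,0,0,0],[0,0,0,0,0,0],[0,0,0,0,0,0],[0,0,0,0,0,0],[0,0,0,0,0,0]]' 60
python3 -m jog '[[0,0,0,0,0,0],[0,0,-20,0,0,0],[0,0,-35,0,0,0],[0,0,-35,0,0,0],[0,0,0,0,0,0]]'
python3 - <<'E'
from h import *
px=np.array([.187,.982,0]);s=np.array([450,281,0])
go(s+px*(-180)+[0,0,200],Rt(-10.8,45))
go(s+px*(-180)+[0,0,200],Rt(-10.8))
E
```

```text
MZ [0.585 0.113 0.196] -39.58 228.89 [ 0.3  2.1 -0.7] 14.8
MZ [0.591 0.072 0.215] -51.03 228.15 [ 0.4  2.4 -1.2] 14.8
MZ [ 0.684 -0.015 -0.012] -56.36 227.77 [ 0.7  3.3 -1.9] 15.1
t: 32.28
ee_pos: [451.3, 280.7, 227.6]
orientation: [-3.008, -0.906, 0.001]
ft_force: [0.4, -0.5, -0.9]
width: 44.9
grasp_force: 0.0
t: 32.7
ee_pos: [454.3, 282.6, 324.4]
orientation: [-3.006, -0.904, -0.015]
ft_force: [0.4, 1.1, 0.2]
width: 59.9
grasp_force: 0.0
t 32.7 at [454.3 282.6 324.4] f [0.4 1.1 0.2] w 59.9 q [0.53 0.18 1.73 0.   1.23 1.52]
 now-axes d [-131.3  127.8  123. ] len 221.0 after-rot d [-216.9   -3.8  -41. ] rot [ 0.3166  0.733  -0.7533]
t 32.7 at [454.3 282.6 324.4] f [0.4 1.1 0.2] w 59.9 q [0.53 0.18 1.73 0.   1.23 1.52]
 now-axes d [-131.3  127.8  123. ] len 221.0 after-rot d [-182.3   -3.8  124.4] rot [ 0.0041 -0.0095 -0.7977]
```

```bash
python3 -m jog '[[-20,19,0,0,0,0],[-28,27,0,0,0,0],[-29,28,0,0,0,0],[-29,28,0,0,0,0],[-25,26,0,0,0,0]]'
python3 -m jog '[[0,0,0,0,0,-0.11],[0,0,0,0,0,-0.115],[0,0,0,0,0,-0.115],[0,0,0,0,0,-0.115],[0,0,0,0,0,-0.115]]'
python3 -m jog '[[0,0,0,0,0,-0.115],[0,0,0,0,0,-0.113],[0,0,0,0,0.1,0],[0,0,0,0,0.115,0],[0,0,0,0,0.115,0]]'
python3 -m jog '[[0,0,0,0,0.115,0],[0,0,0,0,0.115,0],[0,0,0,0,0.115,0],[0,0,0,0,0.115,0],[0,0,0,0,0.115,0]]'
python3 -m jog '[[0,0,0,0,0.115,0],[-15,0,9,0,0,0],[-25,0,15,0,0,0],[-30,0,18,0,0,0],[-30,0,18,0,0,0]]'
python3 -m jog '[[-30,0,18,0,0,0],[-30,0,18,0,0,0],[0,0,0,0,0,0],[0,0,0,0,0,0]]'
python3 - <<'E'
from h import *
px=np.array([.187,.982,0]);s=np.array([450,281,0])
go(s+px*(-180)+[0,0,130],Rt(-10.8,60))
d=eyes.get_image("wrist");save(d,"w6.png")
u,v=project(d,[451.5,281,140]).round().astype(int);print(u,v)
u=int(np.clip(u,100,540));v=int(np.clip(v,80,320))
cv2.imwrite("pics/w6c.png",cv2.resize(d["img"][v-80:v+80,u-100:u+100],None,fx=3.7,fy=3.7,interpolation=2)[...,::-1])
E
```

```text
t: 33.12
ee_pos: [411.5, 100.2, 317.3]
orientation: [-3.008, -0.906, 0.002]
ft_force: [0.8, 0.2, 0.7]
width: 59.7
grasp_force: 0.0
t: 33.53
ee_pos: [412.6, 101.6, 317.5]
orientation: [-2.628, -1.721, 0.001]
ft_force: [-0.1, -0.5, 0.5]
width: 59.8
grasp_force: 0.0
t: 33.95
ee_pos: [413.3, 102.6, 318.4]
orientation: [-2.237, -1.855, -0.381]
ft_force: [-0.9, -0.0, 0.3]
width: 60.1
grasp_force: 0.0
t: 34.37
ee_pos: [413.3, 101.2, 318.4]
orientation: [-1.857, -1.536, -0.912]
ft_force: [0.3, -0.7, -0.2]
width: 60.2
grasp_force: 0.0
t: 34.78
ee_pos: [412.6, 100.2, 199.7]
orientation: [-1.777, -1.47, -0.993]
ft_force: [0.2, 0.4, -0.3]
width: 60.0
grasp_force: 0.0
t: 35.12
ee_pos: [411.3, 100.5, 130.1]
orientation: [-1.775, -1.462, -0.988]
ft_force: [-0.0, 0.1, 0.5]
width: 59.9
grasp_force: 0.0
t 35.1 at [411.3 100.5 130.1] f [-0.   0.1  0.5] w 59.9 q [-0.44  0.6   2.22  1.15  1.13 -1.22]
 now-axes d [2.3 4.3 4. ] len 6.0 after-rot d [2.2 4.3 4. ] rot [-0.0034  0.0254 -0.0058]
328 64
```

View pics/w6c.png

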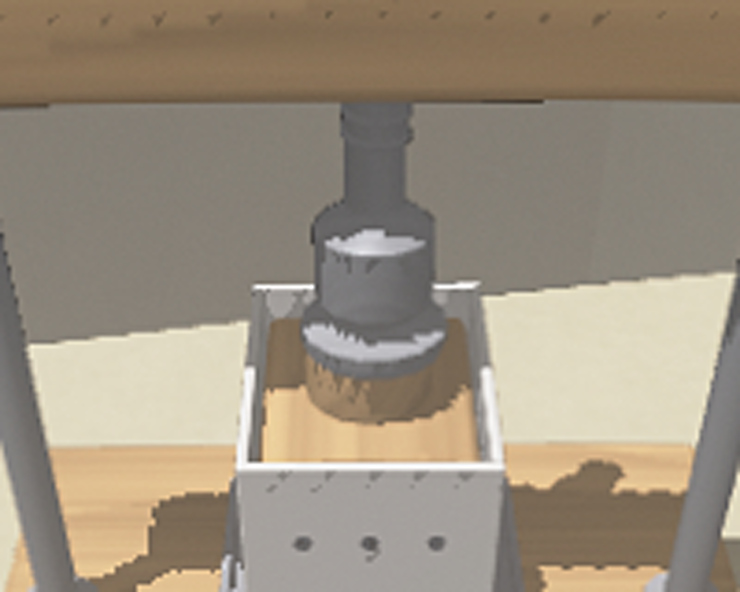

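The crop shows the foot disc at (375,350) resting on the boss, with the cup above it (bottom edge near row 320) and the mould square. I'll measure heights along the centre columns from the depth.

Run:
```python
from h import *
ds=[eyes.get_image("wrist") for _ in range(4)]
P=np.mean([pts(d)[0] for d in ds],0); d=ds[0]
px=np.array([.187,.982]);ly=np.array([.982,-.187]);s=np.array([451.5,281])
for u in(326,329,333):
  print(u)
  print([(v,*np.round([P[v,u,2],(P[v,u,:2]-s)@px],1),int(d["img"][v,u].mean())) for v in range(24,98)])
```

```text
326
[(24, np.float64(182.1), np.float64(-16.4), 112), (25, np.float64(181.5), np.float64(-16.7), 112), (26, np.float64(180.5), np.float64(-15.9), 104), (27, np.float64(179.8), np.float64(-16.1), 98), (28, np.float64(178.8), np.float64(-15.4), 92), (29, np.float64(177.7), np.float64(-14.7), 93), (30, np.float64(176.2), np.float64(-12.9), 97), (31, np.float64(173.1), np.float64(-7.1), 97), (32, np.float64(172.0), np.float64(-6.4), 96), (33, np.float64(171.2), np.float64(-6.5), 99), (34, np.float64(170.2), np.float64(-5.9), 101), (35, np.float64(169.7), np.float64(-6.6), 98), (36, np.float64(168.9), np.float64(-6.6), 97), (37, np.float64(167.9), np.float64(-6.1), 97), (38, np.float64(166.9), np.float64(-5.7), 96), (39, np.float64(166.3), np.float64(-6.0), 96), (40, np.float64(165.4), np.float64(-5.9), 101), (41, np.float64(164.8), np.float64(-6.4), 101), (42, np.float64(164.4), np.float64(-7.2), 96), (43, np.float64(163.2), np.float64(-6.4), 96), (44, np.float64(162.2), np.float64(-6.0), 96), (45, np.float64(161.6), np.float64(-6.5), 96), (46, np.float64(160.4), np.float64(-5.7), 98), (
[... 8897 characters left out ...]
at64(-12.4), 109), (84, np.float64(130.1), np.float64(-12.2), 108), (85, np.float64(129.4), np.float64(-12.6), 103), (86, np.float64(128.3), np.float64(-12.5), 106), (87, np.float64(127.7), np.float64(-13.1), 107), (88, np.float64(126.7), np.float64(-12.9), 102), (89, np.float64(124.5), np.float64(-10.8), 102), (90, np.float64(121.2), np.float64(-7.0), 105), (91, np.float64(120.0), np.float64(-6.6), 106), (92, np.float64(120.0), np.float64(-8.2), 103), (93, np.float64(119.8), np.float64(-9.6), 147), (94, np.float64(119.5), np.float64(-10.7), 190), (95, np.float64(119.0), np.float64(-11.6), 194), (96, np.float64(118.7), np.float64(-12.8), 192), (97, np.float64(119.0), np.float64(-14.8), 192)]
```

The depth gives a stem gap of about 6 mm, so the foot is pushed in about 4 mm, while dead reckoning from the knob angle gives 5.5 mm. Both are inside the window. I'll add about 0.22 rad so that either estimate is well centred.

```bash
python3 -m jog '[[20,0,-12,0,0,0],[30,0,-18,0,0,0],[30,0,-18,0,0,0],[30,0,-18,0,0,0],[30,0,-18,0,0,0]]' 60
python3 -m jog '[[20,0,-12,0,-0.1,0],[0,0,0,0,-0.115,0],[0,0,0,0,-0.115,0],[0,0,0,0,-0.115,0],[0,0,0,0,-0.115,0]]'
python3 -m jog '[[0,0,0,0,-0.115,0],[0,0,0,0,-0.115,0],[0,0,0,0,-0.115,0],[0,0,0,0,-0.115,0],[0,0,0,0,0,0.1]]'
python3 -m jog '[[0,0,0,0,0,0.115],[0,0,0,0,0,0.115],[0,0,0,0,0,0.115],[0,0,0,0,0,0.115],[0,0,0,0,0,0.115]]'
python3 -m jog '[[0,0,0,0,0,0.115],[0,0,0,0,0,0],[0,0,0,0,0,0]]'
python3 - <<'E'
from h import *
go([451.3,281,325],Rt(-56.4))
E
```

```text
t: 35.78
ee_pos: [412.1, 101.9, 297.7]
orientation: [-1.776, -1.472, -0.994]
ft_force: [-0.6, -0.6, 0.1]
width: 60.1
grasp_force: 0.0
t: 36.2
ee_pos: [412.9, 101.4, 321.0]
orientation: [-2.168, -1.793, -0.509]
ft_force: [0.2, -0.5, -0.3]
width: 59.8
grasp_force: 0.0
t: 36.62
ee_pos: [413.2, 104.0, 320.6]
orientation: [2.509, 1.88, 0.002]
ft_force: [0.0, 0.3, 0.1]
width: 60.1
grasp_force: 0.0
t: 37.03
ee_pos: [412.2, 101.9, 319.7]
orientation: [2.95, 1.079, 0.005]
ft_force: [-0.6, -0.7, 0.9]
width: 59.8
grasp_force: 0.0
t: 37.28
ee_pos: [412.4, 101.8, 319.2]
orientation: [3.003, 0.922, 0.004]
ft_force: [0.4, 0.6, -0.6]
width: 60.3
grasp_force: 0.0
t 37.3 at [412.4 101.8 319.2] f [ 0.4  0.6 -0.6] w 60.3 q [ 0.21 -0.    1.94  0.    1.2   1.19]
 now-axes d [ 132.7 -126.5   -5.6] len 183.0 after-rot d [ 131.6 -127.7   -5.8] rot [ 0.0007 -0.0024  0.009 ]
```

```bash
python3 -m jog '[[20,-19.5,0,0,0,0.009],[28,-27,0,0,0,0],[29,-28,0,0,0,0],[29,-28,0,0,0,0],[26,-25,0,0,0,0]]'
python3 -m jog '[[0,0,0,0,0,0],[0,0,20,0,0,0],[0,0,0,0,0,0],[0,0,0,0,0,0]]'
python3 - <<'E'
from h import *
go([451.3,281,228.5],Rt(-56.4))
E
```

```text
t: 37.7
ee_pos: [452.5, 283.2, 318.8]
orientation: [-3.006, -0.909, -0.002]
ft_force: [1.2, -0.3, -0.6]
width: 60.1
grasp_force: 0.0
t: 38.03
ee_pos: [451.5, 280.4, 297.5]
orientation: [3.008, 0.906, -0.004]
ft_force: [-0.7, 0.1, 0.3]
width: 60.3
grasp_force: 0.0
t 38.0 at [451.5 280.4 297.5] f [-0.7  0.1  0.3] w 60.3 q [0.53 0.2  1.76 0.   1.18 1.52]
 now-axes d [ 0.3 -0.6 69. ] len 69.0 after-rot d [ 0.2 -0.6 69. ] rot [-0.0005  0.0024 -0.0012]
```

```bash
python3 -m jog '[[0,-0.5,20,0,0,0],[0,0,25,0,0,0],[0,0,17,0,0,0],[0,0,7,0,0,0],[0,0,0,0,0,0]]'
python3 -m jog '[[0,0,0,0,0,0],[0,0,0,0,0,0],[0,0,0,0,0,0],[0,0,0,0,0,0],[0,0,0,0,0,0]]' 5
python3 -m jog '[[0,0,0,0,0,0],[0,0,0,0,0,0],[0,0,0,0,0,0],[0,0,0,0,0,0],[0,0,0,0,0,0]]' 
python3 -m jog '[[0,0,0.3,0,0,0.07],[0,0,0.3,0,0,0.08],[0,0,0.3,0,0,0.07],[0,0,0,0,0,0],[0,0,0,0,0,0]]'
python3 - <<'E'
from h import *
go([451.3,281,228.5],Rt(-56.4));print(status.get_obs()["moment"])
E
```

```text
t: 38.45
ee_pos: [451.5, 280.6, 228.2]
orientation: [3.009, 0.903, -0.004]
ft_force: [0.3, -0.1, 0.1]
width: 60.2
grasp_force: 0.0
t: 38.87
ee_pos: [452.4, 281.7, 229.4]
orientation: [-3.008, -0.903, -0.001]
ft_force: [0.7, -0.3, 0.2]
width: 30.1
grasp_force: 0.0
t: 39.28
ee_pos: [452.1, 281.7, 228.8]
orientation: [-3.008, -0.903, 0.001]
ft_force: [-1.4, 0.9, 2.9]
width: 14.8
grasp_force: 30.0
t: 39.7
ee_pos: [452.2, 281.6, 228.0]
orientation: [-3.089, -0.571, 0.001]
ft_force: [-1.2, -0.7, 3.0]
width: 14.8
grasp_force: 30.0
t 39.7 at [452.2 281.6 228. ] f [-1.2 -0.7  3. ] w 14.8 q [0.53 0.28 1.83 0.   1.03 1.74]
 now-axes d [-1.   0.3 -0.5] len 1.0 after-rot d [-1.1  0.1 -0.5] rot [-0.0006  0.0004 -0.2211]
[ 0.02607448  0.38622822 -0.06868858]
```

Release, raise, and hand in.

```bash
python3 -m jog '[[0,0,0,0,0,0],[0,0,0,0,0,0],[0,0,0,0,0,0],[0,0,0,0,0,0],[0,0,0,0,0,0]]' 60
python3 -m jog '[[0,0,0,0,0,0],[0,0,-20,0,0,0],[0,0,-35,0,0,0],[0,0,-30,0,0,0],[0,0,0,0,0,0]]'
python3 -m jog '[[0,0,0,0,0,0],[0,0,0,0,0,0],[0,0,0,0,0,0]]'
python3 -c "
from workcell import ticket
print(ticket.close_job())"
```

```text
t: 40.12
ee_pos: [452.1, 281.4, 227.6]
orientation: [-3.09, -0.568, 0.001]
ft_force: [-0.2, -0.3, -0.3]
width: 44.2
grasp_force: 0.0
t: 40.53
ee_pos: [454.8, 283.1, 318.7]
orientation: [-3.086, -0.567, -0.013]
ft_force: [0.7, 0.4, 1.0]
width: 60.1
grasp_force: 0.0
t: 40.78
ee_pos: [451.4, 281.1, 311.4]
orientation: [3.089, 0.568, -0.005]
ft_force: [0.5, 0.4, -0.4]
width: 60.0
grasp_force: 0.0
the job is handed in; nothing more can be done
None
```

I handed the job in at about 41 s, with no verdict returned: the full mould stands square in the drip tray, within about 2 mm of centre, and the foot is pressed about 5–6.5 mm onto its follower (estimated; a quarter turn is 6 mm), with no other object deliberately touched and the bystanders not rechecked at the end.

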